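Load two cartons into a leaning press and let its ratchet foot down on them

ROBOT

A 6-joint arm with a two-finger parallel gripper is mounted at the origin on the work surface; the furniture and walls round the work are solid. World frame = base frame: x ahead of the robot, y to its left, z up, the work surface at z = 0. Lengths are in m, angles in degrees, forces in N, time in s.
With the tool pointing down it reaches from about 0.325 to 0.85 m from the base axis. Payload 15.5 kg.
Tool frame: the origin (TCP) lies midway between the tips of the shut fingers; the grasp point (between the pads) lies 19 mm behind it; z points along the fingers, y is the line along which they close (so a half turn about z gives the same grasp; the last joint's range is limited). The gripper opens to 91 mm and grips with 3 to 60 N. Pads are 32 mm wide; open, the fingers measure 118 mm over their backs; the gripper's body (76 mm by 178 mm) begins 60 mm behind the grasp point.
Start: joints at [60.304, 28.281, 77.091, -0, 74.628, -5.472], TCP at [0.256, 0.57, 0.214] pointing down, gripper open.
Joint ranges: [-166.48, 166.48], [-47.26, 123.95], [12.59, 153.08], [-70.14, 250.14], [6.76, 159.57], [-176.63, 176.63]. Speed limits (degrees/s): [108.29, 108.29, 147.25, 172.46, 172.46, 172.46].

INTERFACE

Orientations are given as a 3x3 rotation matrix whose columns are the frame's x, y, z axes.
In Python, from bench import ctrl gives the robot as it stands. The module is installed in compiled form; this text tells all that it offers. Calls block until the motion is done:
- ctrl.goto(position, orientation): joint-space move of the TCP to a pose.
- ctrl.move_l(position, vel=0.15, ori=None, contact_N=None): straight line of the TCP; ori=None keeps the orientation; vel is the mean speed in m/s. With contact_N (N) it stops when the force on the tool has changed by that much, and returns True; else False.
- ctrl.movej(angles): joint-space move.
- ctrl.command_gripper(opening): opening from 0.0 (shut) to 1.0 (fully open); the grip force is fixed at half the most; returns when the fingers have stopped.
- ctrl.sleep(seconds).
- ctrl.ik(position, orientation): joint angles nearest the present ones, or None.
- ctrl.read_camera(name): name is "scene" or "side" or "wrist"; returns the picture (384x512x3 uint8, blue, green, red); there is no depth.
- ctrl.camera_params(name): a dict with "fx", "fy", "cx", "cy" (pixels), "pose" (4x4, takes a point from camera to world coordinates); the wrist camera has in their place "T_tool_cam" (4x4, takes a point from camera to tool coordinates, whose origin is the TCP and whose axes are the flange's). Camera axes: x right, y up, looking along -z (the intrinsics and any distortion apply to the point x, -y, -z); pixel columns grow to the right and rows downward; lengths in m; the calibration is good to about 2 mm. The wrist camera is an equidistant fisheye: a pixel r from the principal point sees the ray r / f radians off the axis. A picture is of the moment at which its call begins: read the wrist's pose just before it. camera_params takes no time and is no camera call.
A pose or a line that the arm cannot do raises ctrl.MotionError and nothing moves.
- ctrl.sign_off(): hands the job in; it is judged then, once.
Readings, each from a call of its own:
- ctrl.current_t(): time.
- ctrl.current_q(): joint angles.
- ctrl.current_dq(): joint speeds.
- ctrl.current_effort(): joint torques, N m.
- ctrl.current_tool_pos(): TCP position.
- ctrl.current_eef_rot(): TCP orientation.
- ctrl.current_contact_force(): force on the tool from outside, world axes, zero at the start.
- ctrl.current_wrist_torque(): the same for the moment, N m.
- ctrl.current_grip_width(): opening from 0.0 (shut) to 1.0 (fully open).
- ctrl.current_grasp_force(): force on a finger pad.
Only numpy, scipy, OpenCV 4.12 (cv2) and the standard library are available. Lean on these libraries where they do the work, as an engineer would, in place of code of your own. Each camera call takes 0.05 s, during which the arm holds its last target. There are 200 camera calls.

TASK

Two freshly glued cartons have to set under the weight of the leaning carton press: raise the press foot by its black grip as far up as it will go, so that the pawl holds it there. Stack the cartons square on the sloping shelf and centred under the foot, the kraft one below and the white one on top, each lying flat and pushed back against the backstop, then lift the pawl by pressing its red tab until the foot has sunk onto the stack and rests there. Leave the bottles, the beaker, the tape roll and the big carton where they stand.

Things in the scene. Friction and masses are not known exactly. Their poses are not given: they have to be found in the camera images.
- press: carton press, a metal stand 0.15 m deep and 0.09 m wide, fixed on the table. Origin on the table; own x points level to the back of the press (its open front faces -x), y to its left, z up. Its upper part (rack) leans back by 25 degrees. Behind the backstop is a rail channel (rack x 0.003 to 0.033, to rack z 0.118). No side walls.
- rack: leaning upper part of the press. Origin: middle of the corner of shelf and backstop, 85 mm above the table, 50 mm along the press's x. z up along the backstop (25 degrees off vertical), y left, x through the backstop, down the slope. Shelf: plane z=0, x -0.108 (high front edge) to 0, y +-0.045. Backstop: plane x=0 up to z=0.108, same width, 26 mm slot in the middle. Only the foot is above.
- follower (a joint): slide of the press foot and its toothed rail along the rack's z (m): 0 lowest, 0.128 top stop. It rises past the pawl in clicks of 11 mm and is held by it at 0, 0.011, 0.022 ... 0.110, 0.121. With the pawl lifted it sinks by its weight (4 N), damped to about 7 cm/s; raising it takes 8 to 12 N. The rail behind the backstop is 18 mm wide, its top 0.103 + value up the rack's z.
- grip (a point): middle of the black grip on the foot: a round bar 15 mm thick, 62 mm long, that runs along the rack's x on two posts, 40 mm above the sole, 23 mm of free room under it; take it with the fingers closing along the rack's y. Rack x=-0.039, y=0, z=0.065 + follower; moves with the foot.
- foot (a point): middle of the sole (underside) of the press foot, a blue plate with a black rubber sole that overhangs the shelf: 64 mm (rack x -0.070 to -0.006) by 40 mm (y -0.020 to 0.020), 10 mm thick. Rack x=-0.038, y=0, z=0.025 + follower.
- pawl (a joint): hinge of the sprung pawl on the left of the rail (rad): 0 fully engaged, grows as the red tab is pressed down, 0.4 stop; rides up to about 0.2 over each tooth as the rail rises. Above 0.25 the rail is free. It springs back when let go.
- tab (a point): top of the red thumb tab of the pawl, a pad 28 x 26 mm to the left of the rail, at rack x=0.019, y=0.080, z=0.069 when not pressed; the pivot lies at rack y=0.030, z=0.055, so the tab goes down 13 mm (pawl 0.25) to 20 mm (0.4). Needs about 3 to 5 N.
- kraft_carton: brown kraft carton with a tape strip, closed, 110 x 62 x 46 mm (own x, y, z), about 0.22 kg, lying on the round pan of the scale (pan top 74 mm above the table). Origin at the middle of its underside, z up. Either end may go to the backstop.
- kraft_carton_mid (a point): middle of the kraft carton's volume.
- white_carton: white carton with a gold band, closed, 104 x 56 x 40 mm (own x, y, z), about 0.14 kg, lying on the table. Origin at the middle of its underside, z up. Either end may go to the backstop.
- white_carton_mid (a point): middle of the white carton's volume.
- scale: black counting scale, fixed, 235 x 191 mm, 74 mm high with its round pan (129 mm across); origin under its middle, 235 mm along its own x, 191 mm along its y.
- bottle_group: dense cluster of standing gold bottles, 97 mm high, fixed: origin on the table in its middle; all of it lies within 0.145 m of it, most of that circle full.
- socket_block: socket block, fixed, 52 x 145 mm (own x, y), 98 mm high; origin under its middle. A tall grey pillar stands beside the table, its face about 0.18 m to the right (-y) of this origin: keep the arm clear of it.
- bottle_1: gold oval bottle with a white nozzle top, 26 x 52 mm, 97 mm high, standing loose between the scale and the cluster, on the near side; origin under its middle. To be left alone.
- bottle_2: gold oval bottle with a white nozzle top, 26 x 52 mm, 97 mm high, standing loose at the back of the table, left; origin under its middle. To be left alone.
- bottle_3: gold oval bottle with a white nozzle top, 26 x 52 mm, 97 mm high, standing loose in the far left corner; origin under its middle. To be left alone.
- bottle_4: gold oval bottle with a white nozzle top, 26 x 52 mm, 97 mm high, standing loose in front of the press, towards the robot; origin under its middle. To be left alone.
- tape_roll: roll of packing tape lying flat, 103 mm across, 48 mm high, loose; origin under its middle. To be left alone.
- beaker: small white dosing cup, 58 mm across, 61 mm high, loose; origin under its middle. To be left alone.
- big_carton: big taped kraft carton behind the press, 121 x 173 x 86 mm, loose; origin under its middle. To be left alone.
There are look-alikes about, which are no part of the job. There is more than one size of the white_carton; the job needs the larger.

How it is judged (in metres and radians):
On the way, in this order (a step that is already met when the one before it is completed fails the run):
1. the foot is parked near the top of its travel, held by the pawl with the hand off it (slide above 0.105 m) (value of joint follower above 0.105 m and velocity of joint follower between -0.01 and 0.01 m/s and contact force between each of the arm, the fingers and follower below 0.1 N), for 0.3 s.
2. the kraft carton lies flat on the sloping shelf against the backstop, let go, with the foot still parked above (all of step 1 and x of kraft_carton_mid in the frame of rack between -0.063 and -0.051 m and y of kraft_carton_mid in the frame of rack between -0.014 and 0.014 m and z of kraft_carton_mid in the frame of rack between 0.019 and 0.027 m and angle between the x axis of kraft_carton and the x axis of rack, either way round below 0.09 rad and contact force between the fingers and kraft_carton below 0.1 N), for 0.2 s.
3. the white carton lies flat on the kraft one against the backstop, let go, with the foot still parked above (all of step 2 and x of white_carton_mid in the frame of rack between -0.06 and -0.048 m and y of white_carton_mid in the frame of rack between -0.014 and 0.014 m and z of white_carton_mid in the frame of rack between 0.062 and 0.07 m and angle between the x axis of white_carton and the x axis of rack, either way round below 0.09 rad and contact force between the fingers and white_carton below 0.1 N), for 0.2 s.
At the end, for the whole second after the job is handed in: Kraft carton on the shelf, white one on it, at rest and let go: flat within 4 mm, ends within 8 mm of the backstop, middles within 14 mm of the midline, square within 0.09 rad; the foot rests on the white carton with over 1 N (slide 0.056 to 0.0655 m) (x of kraft_carton_mid in the frame of rack between -0.063 and -0.051 m and y of kraft_carton_mid in the frame of rack between -0.014 and 0.014 m and z of kraft_carton_mid in the frame of rack between 0.019 and 0.027 m and angle between the x axis of each of kraft_carton, white_carton and the x axis of rack, either way round below 0.09 rad and contact force between the fingers and kraft_carton below 0.1 N and x of white_carton_mid in the frame of rack between -0.06 and -0.048 m and y of white_carton_mid in the frame of rack between -0.014 and 0.014 m and z of white_carton_mid in the frame of rack between 0.062 and 0.07 m and contact force between the fingers and white_carton below 0.1 N and value of joint follower between 0.056 and 0.0655 m and velocity of joint follower above -0.005 m/s and contact force between follower and white_carton above 1 N and linear speed of each of kraft_carton, white_carton below 0.01 m/s); the robot touches nothing.
It fails at once if a bottle, the beaker, the tape roll or the big carton is moved by more than 25 mm (distance of any of bottle_1, bottle_2, bottle_3, bottle_4, beaker, tape_roll, big_carton from where it was at the start of the episode above 0.025 m).
It fails at once if a bottle is tipped (angle between any of bottle_1, bottle_2, bottle_3, bottle_4's own z axis and vertical above 0.35 rad).
It also fails if it takes over 72 s, if anything falls off the work surface, if the arm or the gripper's body presses on something with over 40 N, if the wrist force passes 120 N, or if a joint passes its speed limit or range.

## Working session

There is one attempt and no reset: what is moved stays moved. The work goes in short steps, each a Python script; the robot and the scene stay as the last script left them, time stands still between calls to the robot, and variables do not carry over. Pictures are saved under pics/ and viewed, at most 10 in all, crops included, and the job is handed in when it is done.

```bash
mkdir -p pics
python3 - <<'E'
from bench import ctrl
import cv2, numpy as np
for n in ["scene","side","wrist"]:
    cv2.imwrite(f"pics/{n}0.png",ctrl.read_camera(n)); print(n,ctrl.camera_params(n))
print(ctrl.current_eef_rot())
E
```

```text
scene {'fx': 385.2884917780173, 'fy': 385.2884917780173, 'cx': 256.09373933357443, 'cy': 192.76424398789533, 'pose': array([[ 0.73676408,  0.30132563, -0.6052946 , -0.16772785],
       [-0.6759747 ,  0.34863069, -0.64924174, -0.72827133],
       [ 0.0153911 ,  0.88750183,  0.46054708,  0.6807586 ],
       [ 0.        ,  0.        ,  0.        ,  1.        ]])}
side {'fx': 467.21950793069044, 'fy': 467.21950793069044, 'cx': 254.24381332256215, 'cy': 195.342738564237, 'pose': array([[-9.66269770e-01,  1.43467946e-01, -2.13868373e-01,
         2.56913250e-01],
       [-2.57531597e-01, -5.39771250e-01,  8.01451480e-01,
         1.15904854e+00],
       [-4.57401148e-04,  8.29496201e-01,  5.58512170e-01,
         8.97892951e-01],
       [ 0.00000000e+00,  0.00000000e+00,  0.00000000e+00,
         1.00000000e+00]])}
wrist {'fx': 297.3186396354542, 'fy': 297.3186396354542, 'cx': 256.32541473926534, 'cy': 191.14373388829384, 'T_tool_cam': array([[-9.27242962e-04,  9.69429563e-01,  2.45368014e-01,
         6.94279436e-02],
       [ 9.99998903e-01,  1.18240566e-03, -8.92606376e-04,
         3.47493926e-04],
       [-1.15544354e-03,  2.45366917e-01, -9.69429596e-01,
        -1.71662437e-01],
       [ 0.00000000e+00,  0.00000000e+00,  0.00000000e+00,
         1.00000000e+00]])}
[[-9.11929463e-01  4.10346676e-01 -5.10054499e-04]
 [ 4.10346973e-01  9.11929104e-01 -8.18919002e-04]
 [ 1.29092852e-04 -9.56095685e-04 -9.99999535e-01]]
```

View pics/scene0.png

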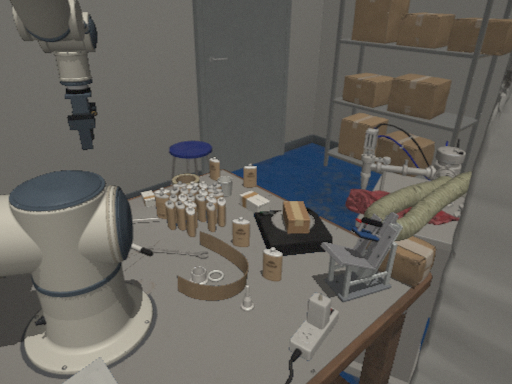

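View pics/side0.png

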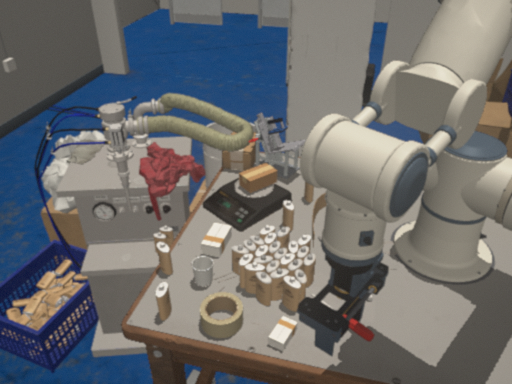

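Scene view: the press is at about (365,262), the scale with the kraft carton at (295,216), a white carton at (257,200), another at (148,198), bottle_4 at (272,265) and the socket block at (317,325). Side view: kraft at (258,178), white cartons at (217,238) and (283,331), press at (275,140). I'll write helpers and zoom in.

```bash
cat > h.py <<'E'
from bench import ctrl
import cv2, numpy as np
def K(n):
    p=ctrl.camera_params(n); return p,np.array([[p['fx'],0,p['cx']],[0,p['fy'],p['cy']],[0,0,1]])
def ray(n,u,v):
    p,k=K(n); d=np.array([(u-p['cx'])/p['fx'],-(v-p['cy'])/p['fy'],-1]); T=p['pose']; return T[:3,3],T[:3,:3]@d
def px(n,u,v,z=0):
    o,d=ray(n,u,v); return o+d*(z-o[2])/d[2]
def proj(n,P):
    p,k=K(n); T=np.linalg.inv(p['pose']); c=np.atleast_2d(P)@T[:3,:3].T+T[:3,3]
    return np.c_[p['cx']-p['fx']*c[:,0]/c[:,2], p['cy']+p['fy']*c[:,1]/c[:,2]]
def wray(R,t,pix):   # wrist pixel -> origin, world dir
    p=ctrl.camera_params('wrist'); T=p['T_tool_cam']; u=(np.array(pix)-[p['cx'],p['cy']])/p['fx']
    r=np.hypot(*u); s=np.sin(r)/max(r,1e-9); d=np.array([u[0]*s,-u[1]*s,-np.cos(r)])
    return R@T[:3,3]+t, R@T[:3,:3]@d
def wproj(R,t,P):
    p=ctrl.camera_params('wrist'); T=p['T_tool_cam']; q=((np.atleast_2d(P)-t)@R-T[:3,3])@T[:3,:3]
    x,y,z=q[:,0],-q[:,1],-q[:,2]; r=np.hypot(x,y); th=np.arctan2(r,z)
    return np.c_[p['cx']+p['fx']*th*x/r, p['cy']+p['fx']*th*y/r]
def shoot(name):
    R=np.array(ctrl.current_eef_rot()); t=np.array(ctrl.current_tool_pos()); im=ctrl.read_camera('wrist')
    cv2.imwrite(f'pics/{name}.png',im); np.savez(f'pics/{name}.npz',R=R,t=t); return im
E
python3 - <<'E'
from h import *
s=cv2.imread('pics/scene0.png'); d=cv2.imread('pics/side0.png')
a=cv2.resize(s[190:310,315:435],(480,480),interpolation=cv2.INTER_CUBIC)
b=cv2.resize(d[105:185,230:310],(480,480)[:2],interpolation=cv2.INTER_CUBIC)
cv2.imwrite('pics/crop1.png',cv2.resize(np.hstack([a,b]),(800,400)))
for l,n,u,v,z in [("press","scene",365,275,0),("kraft","scene",295,216,.1),("kraft","side",258,178,.1),("wA","scene",257,200,.02),("wA","side",217,238,.02),("wB","scene",148,198,.02),("wB","side",283,331,.02),("b4","scene",272,278,0),("sock","scene",317,325,.05),("b1","scene",241,244,0),("b2","scene",250,186,0)]: print(l,n,px(n,u,v,z).round(3))
E
```

```text
press scene [ 0.622 -0.324  0.   ]
kraft scene [ 0.582 -0.094  0.1  ]
kraft side [ 0.577 -0.086  0.1  ]
wA scene [0.665 0.159 0.02 ]
wA side [0.641 0.146 0.02 ]
wB scene [0.379 0.427 0.02 ]
wB side [0.381 0.434 0.02 ]
b4 scene [ 0.423 -0.164  0.   ]
sock scene [ 0.344 -0.379  0.05 ]
b1 scene [0.463 0.011 0.   ]
b2 scene [0.748 0.29  0.   ]
```

View pics/crop1.png

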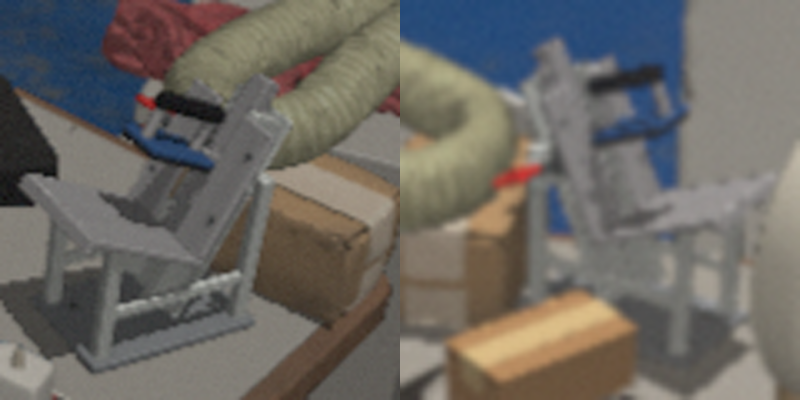

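The crop shows the press: shelf front corners at (22,178)/(92,245), rear right corner (200,262), grip (158,98)-(222,113), tab (147,100) in the left half; grip (590,82)-(662,72), tab (517,177), shelf front (775,178)/(705,212) in the right half. I'll fit the pose.

```bash
cat >> h.py <<'E'
c,s_=np.cos(np.radians(25)),np.sin(np.radians(25))
def rackT(px_,py_,yaw):
    cy,sy=np.cos(yaw),np.sin(yaw); Rp=np.array([[cy,-sy,0],[sy,cy,0],[0,0,1]])
    R=Rp@np.array([[c,0,s_],[0,1,0],[-s_,0,c]])   # rack leans back: z tilts to +x, x goes down
    return R, np.array([px_,py_,0])+Rp@[.05,0,.085]
E
cat > fit.py <<'E'
from h import *
from scipy.optimize import least_squares
L=lambda u,v:(315+u*.3,190+v*.3); S=lambda u,v:(230+(u-400)/5,105+v/5)
obs=[("scene",L(22,178),(-.108,.045,0),0),("scene",L(92,243),(-.108,-.045,0),0),("scene",L(200,260),(0,-.045,0),0),
("scene",L(160,98),(-.07,0,.065),1),("scene",L(222,115),(-.008,0,.065),1),("scene",L(147,101),(.019,.08,.069),0),
("side",S(595,82),(-.008,0,.065),1),("side",S(662,72),(-.07,0,.065),1),("side",S(517,177),(.019,.08,.069),0),
("side",S(775,178),(-.108,-.045,0),0),("side",S(703,212),(-.108,.045,0),0),("side",S(600,235),(0,.045,0),0)]
def res(p):
    R,t=rackT(*p[:3]); return np.concatenate([proj(n,R@(np.array(q)+[0,0,p[3]*m])+t)[0]-uv for n,uv,q,m in obs])
best=min((least_squares(res,[.62,-.32,y,.05],loss='soft_l1') for y in np.radians([-120,-60,-20,30,90])),key=lambda r:r.cost)
print(best.x.round(4),np.degrees(best.x[2]).round(1)); print(res(best.x).reshape(-1,2).round(1))
E
python3 fit.py
```

```text
Traceback (most recent call last):
  File "fit.py", line 10, in <module>
    best=min((least_squares(res,[.62,-.32,y,.05],loss='soft_l1') for y in np.radians([-120,-60,-20,30,90])),key=lambda r:r.cost)
  File "fit.py", line 10, in <genexpr>
    best=min((least_squares(res,[.62,-.32,y,.05],loss='soft_l1') for y in np.radians([-120,-60,-20,30,90])),key=lambda r:r.cost)
              ~~~~~~~~~~~~~^^^^^^^^^^^^^^^^^^^^^^^^^^^^^^^^^^^^^
  File "fit.py", line 9, in res
    R,t=rackT(*p[:3]); return np.concatenate([proj(n,R@(np.array(q)+[0,0,p[3]*m])+t)[0]-uv for n,uv,q,m in obs])
                                              ~~~~^^^^^^^^^^^^^^^^^^^^^^^^^^^^^^^^^^
  File "h.py", line 10, in proj
    p,k=K(n); T=np.linalg.inv(p['pose']); c=np.atleast_2d(P)@T[:3,:3].T+T[:3,3]
        ~^^^
  File "h.py", line 4, in K
    p=ctrl.camera_params(n); return p,np.array([[p['fx'],0,p['cx']],[0,p['fy'],p['cy']],[0,0,1]])
ValueError: time passes only in moves, steps and waits
```

```bash
python3 - <<'E'
s=open('h.py').read()
s=s.replace("import cv2, numpy as np\n","import cv2, numpy as np, pickle, os\nif not os.path.exists('cam.pkl'): pickle.dump({n:ctrl.camera_params(n) for n in ('scene','side','wrist')},open('cam.pkl','wb'))\nCAM=pickle.load(open('cam.pkl','rb'))\n",1)
h,t=s.split("CAM=pickle.load(open('cam.pkl','rb'))\n")
import re
t=re.sub(r"ctrl\.camera_params\(('?\w+'?)\)",r"CAM[\1]",t)
open('h.py','w').write(h+"CAM=pickle.load(open('cam.pkl','rb'))\n"+t)
E
python3 -c "from bench import ctrl; ctrl.sleep(0.05); print(ctrl.current_t())"; python3 fit.py
```

```text
0.2
[ 0.5271 -0.3171 -0.3209  0.0352] -18.4
[[ 0.1 -0.5]
 [ 0.5  0.7]
 [-1.   0.8]
 [-0.6  0.3]
 [-2.3 -0.3]
 [ 1.4  0.9]
 [-1.3  0.2]
 [-1.  -0.9]
 [-0.6 -1.2]
 [ 0.5 -2.4]
 [ 2.6  0.7]
 [-1.1  0.2]]
```

Run:
```python
from h import *
def tri(a,b):
    o1,d1=ray(*a);o2,d2=ray(*b); M=np.c_[d1,-d2]; k=np.linalg.lstsq(M,o2-o1,rcond=None)[0]
    return (o1+k[0]*d1).round(3),(o2+k[1]*d2).round(3)
print(tri(("scene",366,217),("side",252,135)), tri(("scene",380,205),("side",238,128)))
R=np.array([[-1.,0,0],[0,1,0],[0,0,-1]])
ctrl.goto([.50,-.08,.36],R)
shoot('w1'); print(ctrl.current_t(),ctrl.current_q())
```

```text
(array([ 0.652, -0.281,  0.154]), array([ 0.649, -0.28 ,  0.151])) (array([ 0.705, -0.287,  0.174]), array([ 0.702, -0.286,  0.169]))
2.7667 [-1.57920683e+01  1.17859678e+01  7.97717515e+01  4.84477296e-03
  8.84568963e+01 -1.05831181e+02]
```

View pics/w1.png

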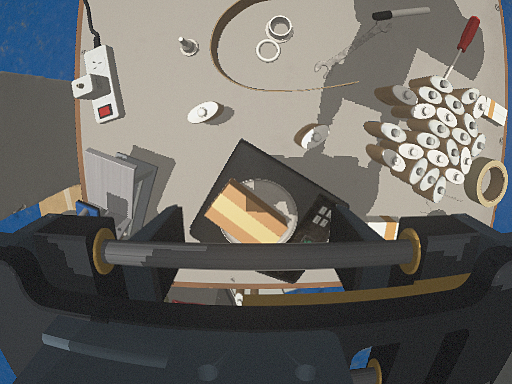

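Wrist view: kraft at (250,210) on the scale, bottle_4 (205,112), bottle_1 (312,135), white carton A (385,228) and B (492,108). The press (120,190) is half hidden by the gripper, so I'll turn the wrist round to see the far side.

Run:
```python
from h import *
R=np.diag([1.,-1,-1])
ctrl.goto([.48,-.10,.38],R)
shoot('w2'); print(ctrl.current_t(),ctrl.current_q())
im=cv2.imread('pics/w2.png'); cv2.imwrite('pics/w2b.png',cv2.resize(im[:290],(800,453),interpolation=cv2.INTER_CUBIC))
```

```text
5.5333 [-1.87477445e+01  9.70189513e+00  7.94523424e+01  5.39740712e-04
  9.08457869e+01  7.12278142e+01]
```

View pics/w2b.png

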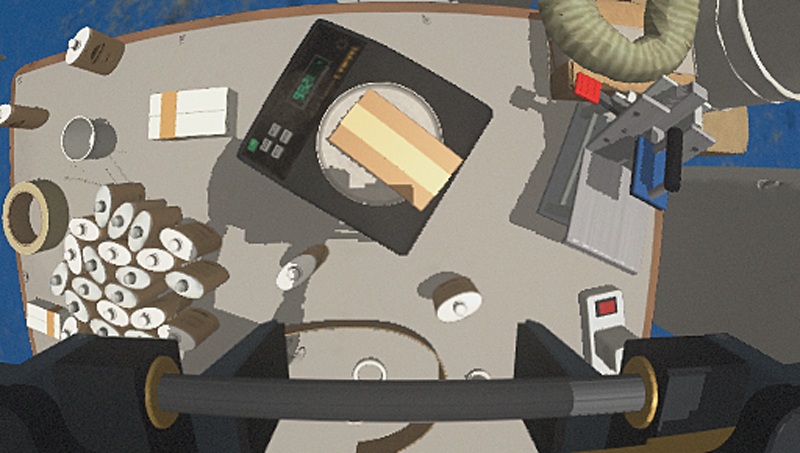

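The view shows kraft's top with corners near (362,90), (466,158), (438,210), (330,140), white A's top near (148,93)-(229,133), tab (587,87), grip (674,128)-(672,190) and shelf front edge (565,242)-(635,272). The hose bend is at about (620,60), beyond the press. I'll fit all of them, overlay the result and check once.

```bash
cat > fit2.py <<'E'
from h import *
import fit
from scipy.optimize import least_squares
w=np.load('pics/w2.npz'); R0,t0=w['R'],w['t']; k=1.5625
W=lambda u,v:np.array([u,v])/k
wobs=[(W(565,242),(-.108,.045,0),0),(W(635,273),(-.108,-.045,0),0),(W(587,87),(.019,.08,.069),0),(W(674,130),(-.008,0,.0725),1),(W(672,188),(-.07,0,.0725),1)]
def res(p):
    R,t=rackT(*p[:3]); return np.concatenate([.5*fit.res(p)]+[wproj(R0,t0,R@(np.array(q)+[0,0,p[3]*m])+t)[0]-uv for uv,q,m in wobs])
b=least_squares(res,fit.best.x,loss='soft_l1'); print('press',b.x.round(4),np.degrees(b.x[2]).round(2)); print(res(b.x)[-10:].reshape(-1,2).round(1))
def flat(pix,z):
    out=[]
    for q in pix:
        o,d=wray(R0,t0,W(*q)); out.append(o+d*(z-o[2])/d[2])
    return np.array(out)
for n,pix,z in [('kraft',[(370,89),(466,159),(420,209),(330,139)],.12),('wA',[(148,92),(228,87),(230,134),(150,139)],.04)]:
    P=flat(pix,z)[:,:2]; r=cv2.minAreaRect((P*1000).astype(np.float32)); print(n,P.round(3).tolist(),np.round(r[0],1),np.round(r[1],1),round(r[2],1))
o1,d1=wray(R0,t0,W(620,60)); 
for q in [("scene",384,229),("side",247,135)]:
    o2,d2=ray(*q); kk=np.linalg.lstsq(np.c_[d1,-d2],o2-o1,rcond=None)[0]; print('hose',(o1+kk[0]*d1).round(3),(o2+kk[1]*d2).round(3))
R,t=rackT(*b.x[:3]); print('tab',R@[.019,.08,.069]+t,'grip',R@[-.039,0,.065+b.x[3]]+t)
E
python3 fit2.py
python3 - <<'E'
import cv2
im=cv2.imread('pics/w2.png'); a=cv2.resize(im[45:145,195:315],(480,400),interpolation=cv2.INTER_CUBIC); b=cv2.resize(im[45:125,80:160],(320,320),interpolation=cv2.INTER_CUBIC)
import numpy as np
o=np.zeros((400,800,3),np.uint8); o[:,:480]=a; o[:320,480:]=b; cv2.imwrite('pics/crop2.png',o)
E
```

```text
[ 0.5271 -0.3171 -0.3209  0.0352] -18.4
[[ 0.1 -0.5]
 [ 0.5  0.7]
 [-1.   0.8]
 [-0.6  0.3]
 [-2.3 -0.3]
 [ 1.4  0.9]
 [-1.3  0.2]
 [-1.  -0.9]
 [-0.6 -1.2]
 [ 0.5 -2.4]
 [ 2.6  0.7]
 [-1.1  0.2]]
press [ 0.5287 -0.315  -0.3462  0.0307] -19.83
[[-0.5 -0.4]
 [ 1.8  0.7]
 [-0.6  0.3]
 [ 0.7  0. ]
 [ 0.1 -0.4]]
kraft [[0.639, -0.073], [0.573, -0.161], [0.526, -0.119], [0.592, -0.036]] [582.4 -98.4] [110.1  63.4] 51.6
wA [[0.677, 0.203], [0.669, 0.095], [0.613, 0.092], [0.618, 0.199]] [644.8 147.8] [113.6  59.1] 87.4
hose [ 0.685 -0.32   0.12 ] [ 0.686 -0.321  0.12 ]
hose [ 0.682 -0.314  0.132] [ 0.677 -0.314  0.131]
tab [ 0.64651635 -0.27241574  0.13950549] grip [ 0.58055077 -0.33366684  0.18824288]
```

View pics/crop2.png

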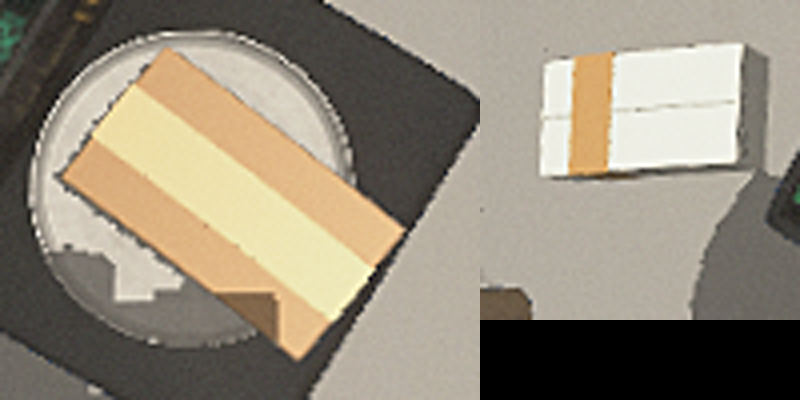

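White A measures the right size; I'll confirm it numerically. Then check IK for every pose and lift the foot.

```bash
cat >> h.py <<'E'
PRESS=(.5287,-.315,-.3462)
RR,RT=rackT(*PRESS)
def tool(R,a):  # R: frame whose x is 'towards backstop', tool tilted a deg outwards
    a=np.radians(a); return R@np.array([[-np.cos(a),0,np.sin(a)],[0,1,0],[-np.sin(a),0,-np.cos(a)]])
def tcp(gp,Rt): return np.asarray(gp)+Rt[:,2]*.019   # grasp point -> TCP
def rk(x,y,z): return RR@[x,y,z]+RT
def Rz(d):
    d=np.radians(d); return np.array([[np.cos(d),-np.sin(d),0],[np.sin(d),np.cos(d),0],[0,0,1]])
E
python3 - <<'E'
from h import *
w=np.load('pics/w2.npz'); R0,t0=w['R'],w['t']
def flat(P,z):
    o=[]
    for q in P:
        a,d=wray(R0,t0,q); o.append((a+d*(z-a[2])/d[2])[:2])
    return np.array(o)
for n,P,z in [('kraft',[(195+u/4,45+v/4) for u,v in [(168,48),(405,230),(298,360),(62,178)]],.12),('wA',[(80+(u-480)/4,45+v/4) for u,v in [(545,62),(742,44),(735,163),(542,177)]],.04),
 ('hose edge',[np.array(q)/1.5625 for q in [(560,50),(590,72),(625,82),(660,78)]],.13)]:
    p=flat(P,z); print(n,p.round(3).tolist(),p.mean(0).round(4))
    if n!='hose edge':
        e=[np.linalg.norm(p[i]-p[(i+1)%4]).round(4) for i in range(4)]; v=p[1]-p[0]+p[2]-p[3]; print(e,np.degrees(np.arctan2(v[1],v[0])).round(1))
for n,g,a in [('grip0',rk(-.039,0,.102),25),('grip1',rk(-.039,0,.195),25),('kplace',rk(-.09,0,.032),25),('kplace40',rk(-.09,0,.032),40),('kpre',rk(-.19,0,.07),25),('wplace',rk(-.088,0,.076),25),('wplace40',rk(-.088,0,.076),40),('tab',rk(.019,.08,.09),25)]:
    Rt=tool(RR,a); q=ctrl.ik(tcp(g,Rt),Rt); print(n,None if q is None else np.round(q,0))
K=np.array([.5824,-.0984,.074]);A=np.array([.645,.148,0])
for n,o,yaw,L,h in [('k',K,52,.11,.032),('w',A,87,.104,.030)]:
  for y in (yaw,yaw+180):
    for a in (25,40):
      Rf=Rz(y); g=o+Rf@[-L/2+.02,0,h]; Rt=tool(Rf,a); q=ctrl.ik(tcp(g,Rt),Rt); print(n,y,a,None if q is None else np.round(q,0))
E
```

```text
kraft [[0.639, -0.073], [0.572, -0.158], [0.524, -0.12], [0.591, -0.035]] [ 0.5814 -0.0965]
[np.float64(0.1083), np.float64(0.0615), np.float64(0.1085), np.float64(0.0609)] -128.2
wA [[0.673, 0.2], [0.668, 0.096], [0.613, 0.099], [0.617, 0.201]] [0.6429 0.1489]
[np.float64(0.1035), np.float64(0.0549), np.float64(0.1015), np.float64(0.056)] -92.5
hose edge [[0.684, -0.251], [0.665, -0.281], [0.66, -0.319], [0.671, -0.361]] [ 0.6698 -0.303 ]
grip0 [ -35.   34.   72.   -0.   73. -105.]
grip1 [ -34.   34.   60.   -0.   87. -104.]
kplace [ -37.   31.   86.   -0.   63. -107.]
kplace40 [ -40.   26.   99.    8.   41. -115.]
kpre [ -39.   21.   91.   -0.   68. -109.]
wplace [ -36.   30.   81.   -0.   69. -106.]
wplace40 [ -39.   25.   94.    7.   48. -113.]
tab [-28.  39.  68.  -0.  73. -98.]
k 52 25 [-33.  33. 100.  33.  50. 162.]
k 52 40 [-41.  37. 103.  51.  56. 141.]
k 232 25 [ -2.  43.  75. -20.  78.  44.]
k 232 40 [  3.  50.  68. -29.  91.  48.]
w 87 25 [ -8.  45.  86.  31.  55. 156.]
w 87 40 [-14.  50.  86.  45.  62. 140.]
w 267 25 [ 21.  51.  71. -24.  71.  35.]
w 267 40 [ 26.  56.  65. -34.  83.  41.]
```

White A is the large one (103 x 55 mm), at (0.643, 0.149). Now lift the foot.

Run:
```python
from h import *
w=np.load('pics/w2.npz')
for n,q,z in [('beaker',(90,135),.061),('b2top',(80,45),.097),('scalecorner',(240,157),.05)]:
    a,d=wray(w['R'],w['t'],np.array(q)/1.5625); print(n,(a+d*(z-a[2])/d[2]).round(3))
Rt=tool(RR,25); f=.033
P=lambda z:tcp(rk(-.039,0,z),Rt)
ctrl.command_gripper(1.0) if ctrl.current_grip_width()<.95 else None
ctrl.goto(P(.065+f+.09),Rt)
hit=ctrl.move_l(P(.065+f+.004),vel=.12,contact_N=6); print('hit',hit,ctrl.current_tool_pos(),P(.065+f+.004))
ctrl.command_gripper(0.0); print('grip',ctrl.current_grip_width()*91,ctrl.current_grasp_force(),ctrl.current_t(),ctrl.current_contact_force())
im=ctrl.read_camera('scene'); cv2.imwrite('pics/s3.png',im)
```

```text
beaker [0.632 0.278 0.061]
b2top [0.739 0.272 0.097]
scalecorner [0.584 0.077 0.05 ]
hit False [ 0.58364259 -0.33493159  0.17572005] [ 0.58303403 -0.33459981  0.17492551]
grip 14.370288109178185 29.99615639448166 10.2417 [-1.7582327  -4.6316944  -1.28754003]
```

Run:
```python
from h import *
Rt=tool(RR,25); p0=np.array(ctrl.current_tool_pos())
ctrl.move_l(p0+RR[:,2]*.0925,vel=.09)
print(ctrl.current_grip_width()*91,ctrl.current_contact_force(),(np.array(ctrl.current_tool_pos())-p0)@RR)
ctrl.move_l(p0+RR[:,2]*.089,vel=.05); print(ctrl.current_contact_force(),ctrl.current_t())
ctrl.command_gripper(1.0)
p=np.array(ctrl.current_tool_pos()); ctrl.move_l(p+RR[:,2]*.05-RR[:,0]*.03,vel=.2)
# measure: look from the front
im=ctrl.read_camera('scene'); cv2.imwrite('pics/s4.png',im); sd=ctrl.read_camera('side')
for f in (.110,.121): print(f,proj('scene',[rk(-.07,0,.065+f),rk(-.008,0,.065+f)]).round(0).tolist())
cv2.imwrite('pics/crop3.png',np.hstack([cv2.resize(im[160:290,320:430],(339,400)),cv2.resize(sd[85:175,230:310],(356,400))]))
print(ctrl.current_t())
```

```text
14.21571245395171 [-1.85176741 -4.18815383 -3.58801012] [-2.38617245e-05 -3.09373959e-04  9.25157565e-02]
[-2.13980251 -5.24622245 -5.0492123 ] 11.7167
0.11 [[378.0, 192.0], [395.0, 198.0]]
0.121 [[380.0, 188.0], [397.0, 194.0]]
13.475
```

View pics/crop3.png

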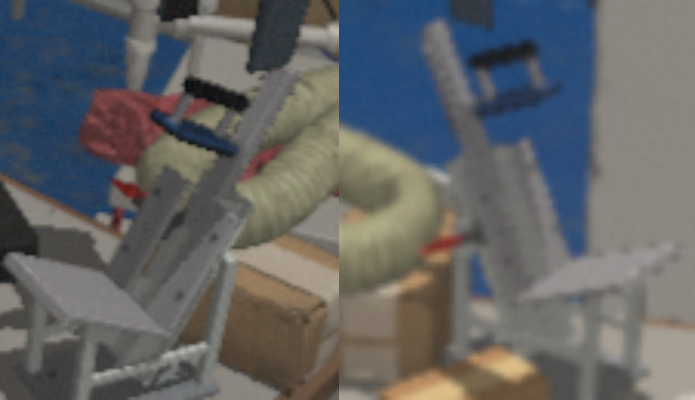

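The foot is parked at about 0.121 (grip at scene pixel (381,188)-(399,193), as predicted) with the hand off. Now the kraft carton.

```bash
cat > place.py <<'E'
from h import *
def pick(o,yaw,L,inset,h,a,up=.14):
    Rf=Rz(yaw); Rt=tool(Rf,a); g=tcp(np.asarray(o)+Rf@[-L/2+inset,0,h],Rt)
    if ctrl.current_grip_width()<.97: ctrl.command_gripper(1.0)
    p=np.array(ctrl.current_tool_pos())
    ctrl.goto(g-Rt[:,2]*.09,Rt)
    print('hit',ctrl.move_l(g,vel=.12,contact_N=8)); ctrl.command_gripper(0.0)
    print('w',ctrl.current_grip_width()*91,ctrl.current_grasp_force(),'t',ctrl.current_t())
    ctrl.move_l(np.array(ctrl.current_tool_pos())+[0,0,up],vel=.2)
    print('w',ctrl.current_grip_width()*91,ctrl.current_contact_force().round(1) if hasattr(ctrl.current_contact_force(),'round') else 0)
def rpos(): return (np.array(ctrl.current_tool_pos())-np.array(ctrl.current_eef_rot())[:,2]*.019-RT)@RR
E
python3 - <<'E'
from place import *
p=np.array(ctrl.current_tool_pos()); ctrl.move_l(p-RR[:,0]*.05+[0,0,.03],vel=.25)
pick([.5817,-.0972,.074],231.8,.11,.02,.032,25)
cv2.imwrite('pics/s5.png',ctrl.read_camera('scene'))
Rt=tool(RR,25)
ctrl.goto(tcp(rk(-.16,0,.10),Rt),Rt); print(ctrl.current_t(),ctrl.current_contact_force(),ctrl.current_wrist_torque())
ctrl.move_l(tcp(rk(-.12,0,.046),Rt),vel=.12)
sd=ctrl.read_camera('side'); sc=ctrl.read_camera('scene')
cv2.imwrite('pics/crop4.png',np.hstack([cv2.resize(sc[160:290,320:430],(339,400)),cv2.resize(sd[85:175,230:310],(356,400))]))
E
```

```text
hit False
w 61.9772978748646 29.97136116027832 t 17.65
w 61.83100706391232 [ 1.4  0.8 -2.5]
20.825 [ 0.03587332  0.60097813 -2.21395077] [ 0.05890617 -0.03341106  0.0181976 ]
```

View pics/crop4.png

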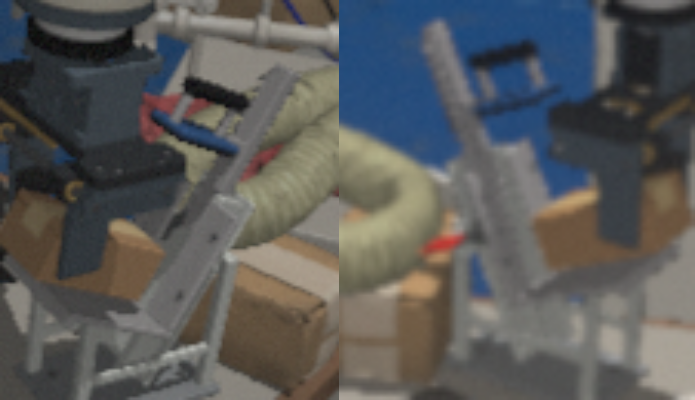

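The kraft carton is held parallel to the shelf and clear of the foot (centre of the left half at about (90,250)). Push it to the backstop and lower it.

Run:
```python
from place import *
Rt=tool(RR,25)
print(ctrl.move_l(tcp(rk(-.078,0,.040),Rt),vel=.05,contact_N=4),rpos().round(4),ctrl.current_contact_force())
r=rpos(); print(ctrl.move_l(tcp(rk(r[0]-.001,0,.022),Rt),vel=.03,contact_N=4),rpos().round(4),(RR.T@np.array(ctrl.current_contact_force())).round(1))
r=rpos(); print(ctrl.move_l(tcp(rk(r[0]+.015,0,r[2]),Rt),vel=.03,contact_N=4),rpos().round(4),(RR.T@np.array(ctrl.current_contact_force())).round(1),ctrl.current_t())
```

```text
True [-0.0871  0.0002  0.0401] [ 8.24380908e-04  4.22202481e-01 -2.42297318e+00]
True [-0.0876 -0.0001  0.0319] [ 2.5 -0.7  0.5]
True [-0.0867  0.      0.0319] [0.6 0.6 3.6] 22.8833
```

Run:
```python
from place import *
for q in [(-.111,.089,.116),(-.111,-.089,.116),(-.07,.02,.146)]: 
    for n,(u0,v0,kx,ky,off) in {'side':(230,85,4.45,4.444,339),'scene':(320,160,3.08,3.077,0)}.items():
        u,v=proj(n,rk(*q))[0]; print(q,n,round((u-u0)*kx+off),round((v-v0)*ky))
ctrl.command_gripper(.95)
p=np.array(ctrl.current_tool_pos()); Rt=tool(RR,25); ctrl.move_l(p-Rt[:,2]*.03,vel=.1); ctrl.move_l(np.array(ctrl.current_tool_pos())-RR[:,0]*.06+[0,0,.10],vel=.25)
print(ctrl.current_t(),ctrl.current_contact_force())
sd=ctrl.read_camera('side'); sc=ctrl.read_camera('scene')
cv2.imwrite('pics/crop5.png',np.hstack([cv2.resize(sc[160:290,320:430],(339,400)),cv2.resize(sd[85:175,230:310],(356,400))]))
```

```text
(-0.111, 0.089, 0.116) side 538 161
(-0.111, 0.089, 0.116) scene 38 103
(-0.111, -0.089, 0.116) side 658 84
(-0.111, -0.089, 0.116) scene 179 214
(-0.07, 0.02, 0.146) side 532 103
(-0.07, 0.02, 0.146) scene 142 119
24.6 [-0.74128912 -0.29732576 -0.43177789]
```

View pics/crop5.png

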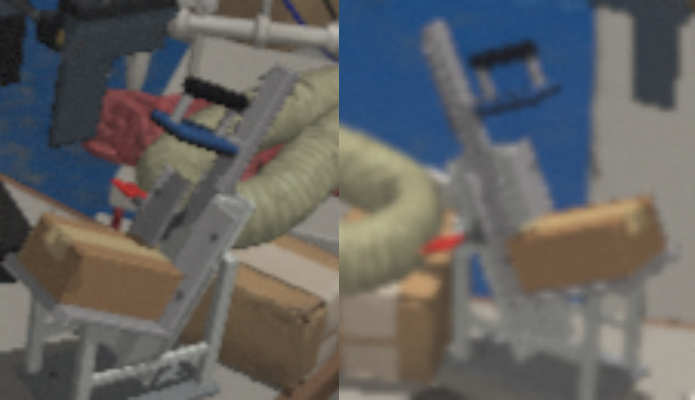

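The kraft carton lies on the shelf against the backstop (left half centre (105,270)), with the foot still parked. Now the white one.

Run:
```python
from place import *
pick([.6435,.149,0],267.5,.104,.014,.033,25,up=.2)
Rt=tool(RR,25)
ctrl.goto(tcp(rk(-.17,0,.14),Rt),Rt); print(ctrl.current_t(),ctrl.current_contact_force(),ctrl.current_wrist_torque())
ctrl.move_l(tcp(rk(-.12,0,.089),Rt),vel=.12)
print(ctrl.move_l(tcp(rk(-.080,0,.085),Rt),vel=.05,contact_N=4),rpos().round(4),(RR.T@np.array(ctrl.current_contact_force())).round(1))
r=rpos(); print(ctrl.move_l(tcp(rk(r[0]-.001,0,.070),Rt),vel=.03,contact_N=3.5),rpos().round(4),(RR.T@np.array(ctrl.current_contact_force())).round(1))
r=rpos(); print(ctrl.move_l(tcp(rk(r[0]+.012,0,r[2]),Rt),vel=.03,contact_N=3.5),rpos().round(4),(RR.T@np.array(ctrl.current_contact_force())).round(1),ctrl.current_grip_width()*91,ctrl.current_t())
```

```text
hit False
w 55.76703835215066 29.9952694773674 t 28.75
w 55.66726666317301 [ 0.4 -0.2 -2.3]
32.0 [-0.61432587  0.26888991 -1.13649759] [ 0.06235153  0.0356501  -0.02545925]
True [-0.0867  0.0002  0.0846] [ 0.3 -0.7 -1. ]
True [-0.087  -0.0001  0.0794] [ 0.7 -0.6  0.6]
True [-0.0863 -0.      0.0794] [-4.3 -1.   5.6] 55.817468604140835 33.9083
```

Run:
```python
from place import *
ctrl.command_gripper(.9)
p=np.array(ctrl.current_tool_pos()); Rt=tool(RR,25); ctrl.move_l(p-Rt[:,2]*.03,vel=.08); ctrl.move_l(np.array(ctrl.current_tool_pos())-RR[:,0]*.06+[0,0,.10],vel=.25)
sd=ctrl.read_camera('side'); sc=ctrl.read_camera('scene')
cv2.imwrite('pics/crop6.png',np.hstack([cv2.resize(sc[160:290,320:430],(339,400)),cv2.resize(sd[85:175,230:310],(356,400))]))
print(ctrl.current_t(),ctrl.current_contact_force())
Rp=Rz(np.degrees(PRESS[2])); Rv=np.c_[Rp[:,1],Rp[:,0],[0,0,-1]]
tab=rk(.0175,.08,.069); T=tab-.050*Rp[:,0]
for q in (T+Rp[:,1]*.12+[0,0,.16],T+[0,0,.12],T,T-RR[:,2]*.02): print(ctrl.ik(q,Rv))
```

```text
35.8167 [ 0.42565238 -0.34612937 -0.48440621]
[-1.77670544e+01  2.72133210e+01  6.52842229e+01 -2.54444375e-14
  8.75024561e+01  2.06874444e+00]
[-2.83481826e+01  2.82919121e+01  6.95597915e+01 -2.54444375e-14
  8.21482964e+01 -8.51238369e+00]
[-2.83481826e+01  3.44387552e+01  7.80555586e+01 -2.54444375e-14
  6.75056861e+01 -8.51238369e+00]
[-2.84603426e+01  3.49682473e+01  8.03542422e+01 -2.54444375e-14
  6.46775105e+01 -8.62454371e+00]
```

View pics/crop6.png

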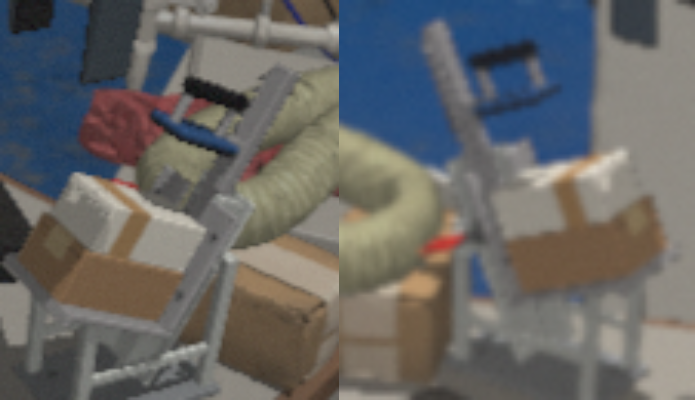

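The stack is in place: white on kraft, both against the backstop (left half (130,225) and (110,280)), foot parked. Now press the tab with one fingertip.

```bash
cat > tab.py <<'E'
from place import *
def blue():
    im=ctrl.read_camera('scene'); hs=cv2.cvtColor(im,cv2.COLOR_BGR2HSV); out=np.zeros(hs.shape[:2],bool); out[175:280,362:410]=1
    m=cv2.inRange(hs,(100,140,50),(125,255,255))*out; m[:,:]=m; ys,xs=np.nonzero(m); return len(xs),(xs.mean().round(1),ys.mean().round(1)) if len(xs) else None
E
python3 - <<'E'
from tab import *
Rp=Rz(np.degrees(PRESS[2])); Rv=np.c_[Rp[:,1],Rp[:,0],[0,0,-1]]
T=rk(.0175,.08,.069)-.048*Rp[:,0]
print('w',ctrl.current_grip_width()*91,blue())
ctrl.goto(T+Rp[:,1]*.12+[0,0,.16],Rv); ctrl.move_l(T+[0,0,.05],vel=.2)
print(ctrl.move_l(T-[0,0,.012],vel=.04,contact_N=1.5),(np.array(ctrl.current_tool_pos())-T).round(4),ctrl.current_contact_force(),ctrl.current_t())
p=np.array(ctrl.current_tool_pos()); 
print(ctrl.move_l(p-RR[:,2]*.017,vel=.04,contact_N=20),ctrl.current_contact_force(),(np.array(ctrl.current_tool_pos())-T).round(4))
ctrl.sleep(1.5); print(ctrl.current_contact_force(),ctrl.current_t(),blue())
for f in (.121,.06): print(proj('scene',[rk(-.038,0,.03+f)]))
sd=ctrl.read_camera('scene'); cv2.imwrite('pics/s7.png',sd)
E
```

```text
w 81.85100759878074 (167, (np.float64(376.6), np.float64(189.6)))
True [-0.0004  0.0004  0.003 ] [0.83385326 0.79804341 1.49902281] 39.65
False [2.7284698  2.23713655 8.90581985] [-0.0063  0.0026 -0.0118]
[3.30154747 1.46638781 8.0671941 ] 41.7417 (106, (np.float64(373.5), np.float64(208.0)))
[[381.58484094 203.62980895]]
[[369.26493957 225.34222935]]
```

Run:
```python
from tab import *
print(ctrl.current_contact_force(),ctrl.current_t())
a=cv2.imread('pics/s4.png'); 
def prof(im):
    o=[]
    for f in np.arange(.0,.125,.01):
        u,v=proj('scene',rk(-.066,-.005,.03+f))[0].round().astype(int); o.append(im[v-1:v+2,u-1:u+2].reshape(-1,3).mean(0).astype(int).tolist())
    return o
b=ctrl.read_camera('scene')
for f,x,y in zip(np.arange(.0,.125,.01),prof(a),prof(b)): print(round(f,2),x,y)
```

```text
[4.19415467 2.96894866 8.14500126] 41.8417
0.0 [69, 73, 75] [63, 86, 109]
0.01 [121, 129, 132] [104, 121, 135]
0.02 [126, 134, 138] [130, 140, 145]
0.03 [66, 79, 103] [129, 140, 145]
0.04 [76, 74, 96] [131, 141, 147]
0.05 [93, 79, 73] [131, 148, 158]
0.06 [47, 49, 79] [53, 49, 46]
0.07 [49, 57, 88] [103, 88, 78]
0.08 [69, 84, 85] [100, 104, 106]
0.09 [88, 107, 109] [77, 79, 81]
0.1 [95, 116, 119] [24, 22, 22]
0.11 [99, 122, 125] [93, 115, 117]
0.12 [52, 42, 35] [43, 46, 46]
```

Run:
```python
from tab import *
p=np.array(ctrl.current_tool_pos()); ctrl.move_l(p+RR[:,2]*.03,vel=.08)
Rp=Rz(np.degrees(PRESS[2])); ctrl.move_l(np.array(ctrl.current_tool_pos())+[0,0,.08],vel=.2); ctrl.move_l(np.array(ctrl.current_tool_pos())+Rp[:,1]*.15,vel=.2)
ctrl.sleep(.5); a=cv2.imread('pics/s4.png'); b=ctrl.read_camera('scene'); cv2.imwrite('pics/s8.png',b)
def grip(im,lo,hi):
    g=cv2.cvtColor(im,cv2.COLOR_BGR2GRAY).astype(np.float32); fs=np.arange(lo,hi,.001)
    c=[np.mean([g[int(v),int(u)] for u,v in np.round(proj('scene',[rk(x,0,.065+f) for x in np.linspace(-.066,-.012,10)]))]) for f in fs]
    c=np.array(c); w=np.clip(45-c,0,None); return (w*fs).sum()/w.sum(), c.min()
print('parked',grip(a,.1,.135),'now',grip(b,.04,.08),ctrl.current_contact_force(),ctrl.current_t())
```

```text
parked (np.float64(0.12241552880452541), np.float32(18.8)) now (np.float64(0.06238443289586614), np.float32(20.7)) [ 0.75827599 -0.41018158  0.25843496] 44.425
```

```bash
python3 -c "
from bench import ctrl
print(ctrl.sign_off())"
```

```text
the job is handed in; nothing more can be done
None
```

I handed the job in at about 44 s: kraft below and white on top against the backstop, with the foot at about 0.061 m, the height expected when it rests on the stack. I confirmed that last height from a camera measurement, and the sign-off returned no verdict.

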